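# Sort the loose parts on the wiring bench into their bins

### The job

Clear the loose parts off the blue mat: both black connectors go into the orange bin, both white relays into the green bin and the small fan into the grey bin. Set each one down on the floor of its bin, not dropped: connectors and relays standing upright and the fan flat, the same way up as they are now, nothing on top of anything else or leaning on the walls. Leave the yellow spool and the red-handled pliers where they are.

Things in the scene. Friction and masses are not known exactly. Their poses are not given: they have to be found in the camera images.
- connector_a: Black round connector standing upright: square flange 34 x 34 x 6 at the bottom, round body diameter 26 above it up to height 40, four brass contacts on top. About 45 g. Origin: centre of the underside; z is its upright axis. The two connectors are alike.
- connector_b: Black round connector standing upright: square flange 34 x 34 x 6 at the bottom, round body diameter 26 above it up to height 40, four brass contacts on top. About 45 g. Origin: centre of the underside; z is its upright axis. The two connectors are alike.
- relay_a: Plug-in relay standing upright: rectangular block 28 (its x) x 22 (its y) x 36 high, black base 8 high and white cover with a small red mark on top. About 40 g. Origin: centre of the underside; z is its upright axis. The two relays are alike.
- relay_b: Plug-in relay standing upright: rectangular block 28 (its x) x 22 (its y) x 36 high, black base 8 high and white cover with a small red mark on top. About 40 g. Origin: centre of the underside; z is its upright axis. The two relays are alike.
- fan: Small square axial fan lying flat, black frame with white hub and blades, 40 x 40 x 20 high. About 35 g. Origin: centre of the underside; z up through the hub, x and y along the sides of the frame.
- bin_orange: Open-topped orange small-parts bin, fixed to the bench, 140 (its x) x 128 (its y) outside, walls and floor 4 thick (inside 132 x 120). Rim 45 high on three sides; the front wall (its -x side, with a blank white card) is 32 high. Origin: centre of the underside, on the bench; z up. The connectors belong here.
- bin_green: Open-topped dark green small-parts bin, fixed to the bench, 140 (its x) x 128 (its y) outside, walls and floor 4 thick (inside 132 x 120). Rim 45 high on three sides; the front wall (its -x side, with a blank white card) is 32 high. Origin: centre of the underside, on the bench; z up. The relays belong here.
- bin_grey: Open-topped grey small-parts bin, fixed to the bench, 140 (its x) x 128 (its y) outside, walls and floor 4 thick (inside 132 x 120). Rim 45 high on three sides; the front wall (its -x side, with a blank white card) is 32 high. Origin: centre of the underside, on the bench; z up. The fan belongs here.
- spool: Yellow empty wire spool standing on end, diameter 64, 40 high, loose. Bystander: leave it alone. Origin: centre of the underside.
- pliers: Pliers with red handles lying on the bench, 150 long along their x (jaws to +x), about 60 wide, 13 high, loose. Bystander: leave it alone. Origin: underside, middle of the length.

How it is judged:
At the end, for the whole second after the job is handed in: Connectors in the orange bin, relays in the green, fan in the grey: each origin within 56 mm (bin x) and 50 mm (bin y) of the bin's centre, under 10 mm above its underside (floor at 4 mm), z axis within 0.17 rad of vertical, at rest (below 0.02 m/s), released (x of connector_a in the frame of bin_orange between -0.056 and 0.056 m and y of connector_a in the frame of bin_orange between -0.05 and 0.05 m and z of connector_a in the frame of bin_orange between 0 and 0.01 m and angle between each of connector_a, connector_b, relay_a, relay_b, fan's own z axis and vertical below 0.17 rad and linear speed of each of connector_a, connector_b, relay_a, relay_b, fan below 0.02 m/s and contact force between each of connector_a, connector_b, relay_a, relay_b, fan and the fingers below 0.05 N and x of connector_b in the frame of bin_orange between -0.056 and 0.056 m and y of connector_b in the frame of bin_orange between -0.05 and 0.05 m and z of connector_b in the frame of bin_orange between 0 and 0.01 m and x of relay_a in the frame of bin_green between -0.056 and 0.056 m and y of relay_a in the frame of bin_green between -0.05 and 0.05 m and z of relay_a in the frame of bin_green between 0 and 0.01 m and x of relay_b in the frame of bin_green between -0.056 and 0.056 m and y of relay_b in the frame of bin_green between -0.05 and 0.05 m and z of relay_b in the frame of bin_green between 0 and 0.01 m and x of fan in the frame of bin_grey between -0.056 and 0.056 m and y of fan in the frame of bin_grey between -0.05 and 0.05 m and z of fan in the frame of bin_grey between 0 and 0.01 m); the robot touches nothing.
It fails at once if a part is dropped or thrown (moves faster than 0.7 m/s, a free fall of some 25 mm, with no finger on it) ((linear speed of connector_a above 0.7 m/s and contact force between connector_a and the fingers below 0.01 N) or (linear speed of connector_b above 0.7 m/s and contact force between connector_b and the fingers below 0.01 N) or (linear speed of relay_a above 0.7 m/s and contact force between relay_a and the fingers below 0.01 N) or (linear speed of relay_b above 0.7 m/s and contact force between relay_b and the fingers below 0.01 N) or (linear speed of fan above 0.7 m/s and contact force between fan and the fingers below 0.01 N)).
It fails at once if the spool: origin shifted by more than 20 mm (distance of spool from where it was at the start of the episode above 0.02 m).
It fails at once if the pliers: origin shifted by more than 20 mm (distance of pliers from where it was at the start of the episode above 0.02 m).
It also fails if it takes over 120 s, if anything falls off the work surface, if the arm or the gripper's body presses on something with over 40 N, if the wrist force passes 120 N, or if a joint passes its speed limit or range.

### The arm

A 6-joint arm with a two-finger parallel gripper is mounted at the origin on the work surface. World frame = base frame: x ahead of the robot, y to its left, z up, the work surface at z = 0. Lengths are in m, angles in rad, forces in N, time in s.
With the tool pointing down it reaches from about 0.3 to 0.825 m from the base axis. Payload 5.4 kg.
Tool frame: the origin (TCP) lies at the very end of the fingers, on their centre line; the grasp point (between the pads) lies 19 mm behind it; z points along the fingers, y is the line along which they close (so a half turn about z gives the same grasp; the last joint's range is limited). The gripper opens to 92 mm and grips with 3 to 60 N. Pads are 20 mm wide; open, the fingers measure 128 mm over their backs; the gripper's body (75 mm by 189 mm) begins 69 mm behind the grasp point.
Start: joints at [0.946, 0.158, 1.597, -0, 1.386, -0.21], TCP at [0.232, 0.526, 0.215] pointing down, gripper open.
Joint ranges: [-2.91, 2.91], [-0.94, 2.29], [0.18, 2.7], [-1.29, 4.43], [0.17, 2.64], [-3, 3]. Speed limits (rad/s): [2.57, 2.57, 3.14, 3.14, 3.14, 3.14].

### API

Orientations are given as a rotation vector (axis times angle).
In Python, from workcell import bot gives the robot as it stands. Calls block until the motion is done:
- bot.goto(position, orientation): joint-space move of the TCP to a pose.
- bot.line_to(position, rot=None, max_speed=0.15): straight line of the TCP; rot=None keeps the orientation; max_speed is the mean speed in m/s.
- bot.set_joints(angles): joint-space move.
- bot.set_gripper(opening, newtons=None): opening from 0.0 (shut) to 1.0 (fully open); newtons is the grip in N (None keeps the last); returns when the fingers have stopped.
- bot.hold(seconds).
- bot.inverse_kinematics(position, orientation): joint angles nearest the present ones, or None.
- bot.read_camera(name): name is "scene" or "top"; returns a dict with "pixels" (400x640x3 uint8, blue, green, red), "fx", "fy", "cx", "cy" (pixels), "k1" (the pictures are not rectified: a ray, as slopes to the right and down, at radius r is drawn at 1 + k1 r^2 times it, then the intrinsics apply), "R" (3x3) and "t" (3): a world point X has camera coordinates R X + t. Camera axes: x right, y down, z forward; pixel columns grow to the right and rows downward; lengths in m; the calibration is good to about 2 mm. A picture is of the moment at which its call begins. There is no depth.
A pose or a line that the arm cannot do raises bot.MotionError and nothing moves.
- bot.job_done(): hands the job in; it is judged then, once.
Readings, each from a call of its own:
- bot.current_clock(): time.
- bot.current_joints(): joint angles.
- bot.current_joint_vel(): joint speeds.
- bot.current_effort(): joint torques, N m.
- bot.current_ee_pos(): TCP position.
- bot.current_tool_rot(): TCP orientation.
- bot.current_contact_force(): force on the tool from outside, world axes, zero at the start.
- bot.current_ft_torque(): the same for the moment, N m.
- bot.current_opening(): opening from 0.0 (shut) to 1.0 (fully open).
- bot.current_grip_force(): force on a finger pad.
Only numpy, scipy, OpenCV 4.12 (cv2) and the standard library are available. Lean on these libraries where they do the work, as an engineer would, in place of code of your own. Each camera call takes 0.05 s, during which the arm holds its last target. There are 200 camera calls.

## Working session

There is one attempt and no reset: what is moved stays moved. The work goes in short steps, each a Python script; the robot and the scene stay as the last script left them, time stands still between calls to the robot, and variables do not carry over. Pictures are saved under pics/ and viewed, at most 14 in all, crops included, and the job is handed in when it is done.

```bash
ls; mkdir -p pics; python3 - <<'E'
from workcell import bot
import cv2,pickle
for n in("top","scene"):
    c=bot.read_camera(n); cv2.imwrite(f"pics/{n}0.png",c["pixels"]); pickle.dump(c,open(f"{n}0.pkl","wb"))
    print(n,c["fx"],c["cx"],c["cy"],c["k1"],c["R"],c["t"])
print(bot.current_clock())
E
```

```text
pics
top 462.49018048051954 320.57413711735364 199.51014773646716 -0.056783443660635334 [[-0.0142559  -0.99987033  0.0074892 ]
 [-0.99721405  0.01366878 -0.07333007]
 [ 0.0732182  -0.00851372 -0.99727961]] [0.00465859 0.57106991 0.99150916]
scene 491.153682121224 321.66023618231293 194.51928268737723 -0.018758905037168736 [[-0.27373996  0.96172223  0.01252129]
 [ 0.72302845  0.21434961 -0.65672225]
 [-0.63426832 -0.17071787 -0.75402859]] [ 0.16729324 -0.37088855  1.41787229]
0.1
```

View pics/top0.png

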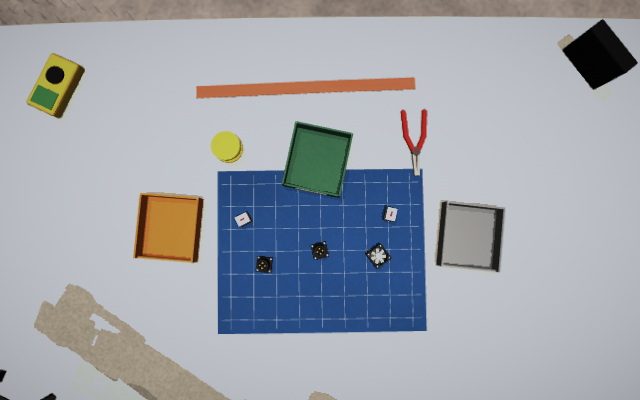

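View pics/scene0.png

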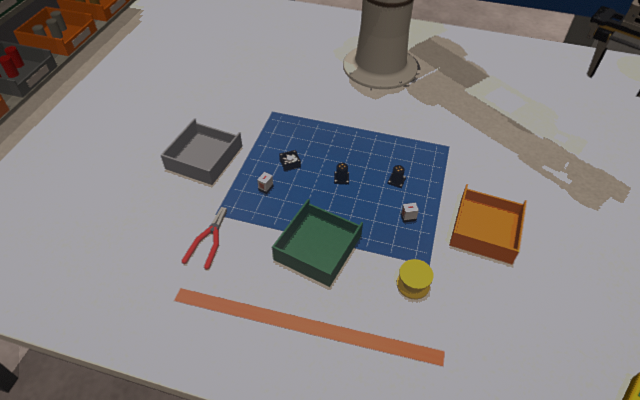

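Top view: orange bin (169,228), green (318,160) and grey (470,236). Relays at (243,219) and (391,214), connectors at (264,265) and (319,250), fan at (378,256). I'll enlarge these next.

```bash
python3 - <<'E'
import cv2,numpy as np
im=cv2.imread("pics/top0.png")
def crop(c,h,s):
    u,v=c; p=cv2.resize(im[v-h:v+h,u-h:u+h],None,fx=s,fy=s,interpolation=cv2.INTER_CUBIC)
    for k in range(0,2*h,5):
        cv2.line(p,(k*s,0),(k*s,4 if (k+u-h)%10 else 10),(0,255,255),1); cv2.line(p,(0,k*s),(4 if k%10 else 10,k*s),(0,255,255),1)
    cv2.putText(p,f"{u-h},{v-h}",(12,22),0,.5,(0,255,255)); return p
a=[crop(c,16,8) for c in[(243,219),(391,214),(264,265),(319,250),(378,256)]]
a.append(a[0]*0)
cv2.imwrite("pics/parts.png",np.vstack([np.hstack(a[:3]),np.hstack(a[3:])]))
b=[crop(c,40,5) for c in[(169,228),(318,160)]]; cv2.imwrite("pics/bins.png",np.hstack(b))
b=[crop(c,40,5) for c in[(470,236),(228,150)]]; cv2.imwrite("pics/bins2.png",np.hstack(b))
E
```

```text
(no output)
```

View pics/parts.png

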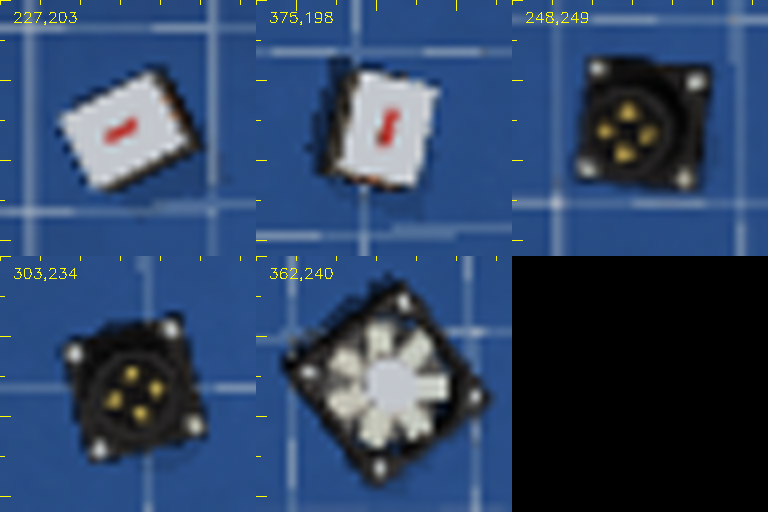

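View pics/bins.png

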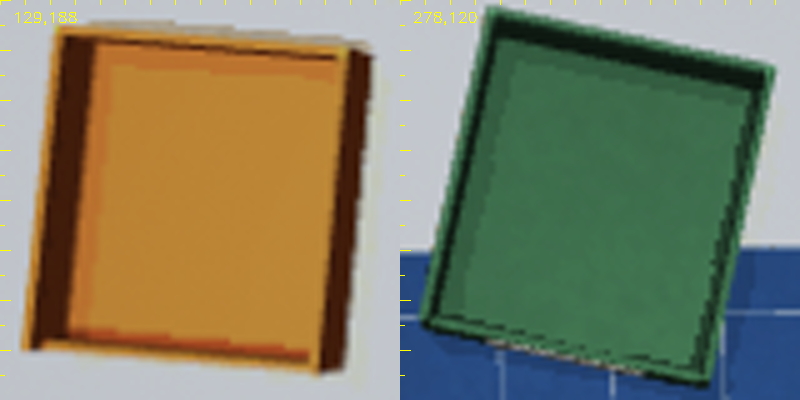

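View pics/bins2.png

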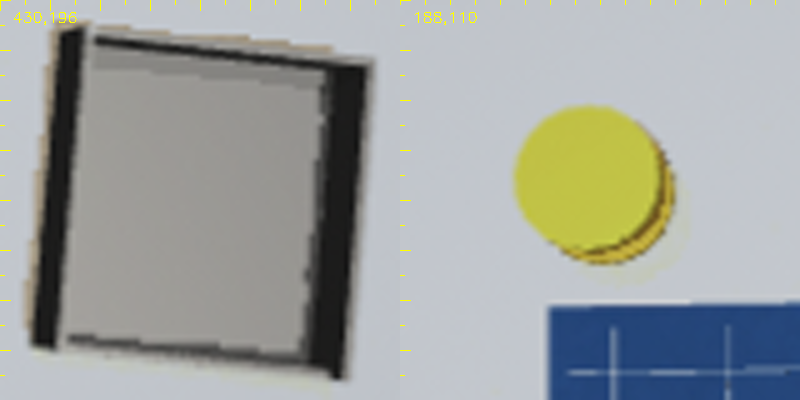

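Relay tops (36 mm), fan dots (20 mm), connector contacts and dots (40 and 6 mm) and bin rim corners are all readable. The low front wall is on the lower side of each bin in the image. Next I'll compute the poses.

```bash
cat >h.py <<'E'
import numpy as np,pickle,cv2
from scipy.optimize import least_squares
from scipy.spatial.transform import Rotation as Ro
C=pickle.load(open("top0.pkl","rb"))
K=np.array([[C["fx"],0,C["cx"]],[0,C["fy"],C["cy"]],[0,0,1]]);D=np.array([C["k1"],0,0,0.])
def w(uv,z):
    n=cv2.undistortPoints(np.array([[uv]],float),K,D)[0,0]
    d=C["R"].T@np.r_[n,1];o=-C["R"].T@C["t"];return (o+d*(z-o[2])/d[2])[:2]
def px(off,s,p): return [(p[0]+.5)/s-.5+off[0],(p[1]+.5)/s-.5+off[1]]
def quad(off,s,ps,z): return np.array([w(px(off,s,p),zz) for p,zz in zip(ps,np.broadcast_to(z,len(ps)))])
def ang(v): return np.arctan2(v[1],v[0])
P={}
q=quad((227,203),8,[(62,118),(150,75),(187,142),(103,188)],.036);P["rA"]=(*q.mean(0),ang(q[3]-q[0]+q[2]-q[1]))
L=[q]
q=quad((375,198),8,[(99,72),(181,92),(158,186),(83,174)],.036);P["rB"]=(*q.mean(0),ang(q[1]-q[0]+q[2]-q[3]));L.append(q)
for n,o,f,t in [("cA",(248,249),[(86,68),(185,82),(172,179),(76,170)],[(115,112),(137,135),(111,153),(93,131)]),("cB",(303,234),[(74,97),(172,72),(196,170),(99,194)],[(132,118),(156,132),(141,157),(115,143)])]:
    q=quad(o,8,f,.006);t=quad(o,8,t,.04);a=q.mean(0);b=t.mean(0);L.append(q)
    P[n]=(*((a+b)/2),ang(q[1]-q[0]+q[2]-q[3]));print(n,"flange-top mm",(a-b)*1e3)
q=quad((362,240),8,[(148,45),(220,140),(123,212),(52,116)],.02);P["fan"]=(*q.mean(0),ang(q[1]-q[0]+q[2]-q[3]));L.append(q)
M=np.array([[.07,.064],[.07,-.064],[-.07,-.064],[-.07,.064]])  # BL BR FR FL
for n,o,ps in [("orange",(129,188),[(57,27),(350,47),(318,370),(25,348)]),("green",(278,120),[(90,10),(375,68),(305,380),(25,325)]),("grey",(430,196),[(88,30),(373,62),(345,378),(57,347)])]:
    q=quad(o,5,ps,[.045,.045,.032,.032])
    rot=lambda a:np.array([[np.cos(a),-np.sin(a)],[np.sin(a),np.cos(a)]])
    r=least_squares(lambda p:(M@rot(p[2]).T+p[:2]-q).ravel(),[*q.mean(0),0]);P[n]=tuple(r.x);print(n,"res mm",np.round(r.fun*1e3,1))
if __name__=="__main__":
    for k,v in P.items():print(k,np.round(v,4))
    for q in L:print(np.round(np.linalg.norm(q-np.roll(q,-1,0),axis=1)*1e3,1))
E
python3 h.py
```

```text
cA flange-top mm [-0.11069741 -0.27953478]
cB flange-top mm [-0.08370345  0.02634259]
orange res mm [ 2.1  1.3 -0.9  1.2 -2.  -1.   0.7 -1.5]
green res mm [ 1.4  1.2  0.5 -0.7 -2.1 -2.1  0.2  1.6]
grey res mm [ 0.7  0.5  2.2 -2.5 -0.6  0.4 -2.4  1.7]
rA [ 0.5305  0.1659 -2.6283]
rB [ 0.5367 -0.1543 -1.7862]
cA [ 0.4313  0.1237 -1.7002]
cB [ 4.601e-01  6.000e-04 -1.340e+00]
fan [ 0.447  -0.1278 -2.5152]
orange [ 0.5145  0.3302 -0.1045]
green [ 0.6584  0.0026 -0.2203]
grey [ 0.4852 -0.3307 -0.1103]
[26.3 20.7 25.7 21.9]
[22.8 26.2 20.5 27.9]
[27.6 26.8 26.5 28. ]
[27.9 27.7 27.5 27.5]
[32.3 33.  32.3 32.6]
```

```bash
cat >mv.py <<'E'
from h import *
from workcell import bot
def down(psi):  # tool z down, tool y along +-psi
    best=None
    for k in(0,np.pi): yield (Ro.from_euler("z",psi-np.pi/2+k)*Ro.from_euler("x",np.pi)).as_rotvec()
def above(x,y,psi,z=.17):
    c=[]
    for r in down(psi):
        j=bot.inverse_kinematics([x,y,z],r)
        if j is not None: c.append((abs(j[5]),tuple(r)))
    bot.goto([x,y,z],list(min(c)[1]))
H={"c":.010,"r":.005,"f":.003}
def run(part,bin,bx):
    x,y,a=P[part];h=H[part[0]];bX,bY,ba=P[bin]
    bot.set_gripper(.65); above(x,y,a)
    bot.line_to([x,y,.06],max_speed=.3); bot.line_to([x,y,h],max_speed=.08)
    bot.set_gripper(0,20); o=bot.current_opening()
    print(part,"width mm",round(o*92,1),"F",bot.current_grip_force())
    if o<.15: raise SystemExit("no grasp")
    bot.line_to([x,y,.17],max_speed=.2)
    X,Y=bX+bx*np.cos(ba),bY+bx*np.sin(ba)
    above(X,Y,ba+np.pi/2); print("carried",round(bot.current_opening()*92,1))
    f0=bot.current_contact_force()[2]
    bot.line_to([X,Y,h+.03],max_speed=.2); bot.line_to([X,Y,h+.005],max_speed=.05)
    print("TCP",np.round(bot.current_ee_pos(),4),"dF",round(bot.current_contact_force()[2]-f0,2))
    bot.hold(.2); bot.set_gripper(o+.2); bot.line_to([X,Y,.17],max_speed=.2)
    print("t",bot.current_clock())
def snap(n):
    for c in("top","scene"): cv2.imwrite(f"pics/{c}{n}.png",bot.read_camera(c)["pixels"])
E
python3 - <<'E'
from mv import *
run("cA","orange",.03)
snap(1)
E
```

```text
cA flange-top mm [-0.11069741 -0.27953478]
cB flange-top mm [-0.08370345  0.02634259]
orange res mm [ 2.1  1.3 -0.9  1.2 -2.  -1.   0.7 -1.5]
green res mm [ 1.4  1.2  0.5 -0.7 -2.1 -2.1  0.2  1.6]
grey res mm [ 0.7  0.5  2.2 -2.5 -0.6  0.4 -2.4  1.7]
cA width mm 25.8 F 20.000163316726685
carried 25.5
TCP [0.5441 0.327  0.0145] dF 0.24
t 9.2083
```

```bash
python3 -c "
import cv2
i=cv2.imread('pics/scene1.png');cv2.imwrite('pics/s1.png',cv2.resize(i[130:290,330:560],None,fx=3,fy=3))"
```

```text
(no output)
```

View pics/s1.png

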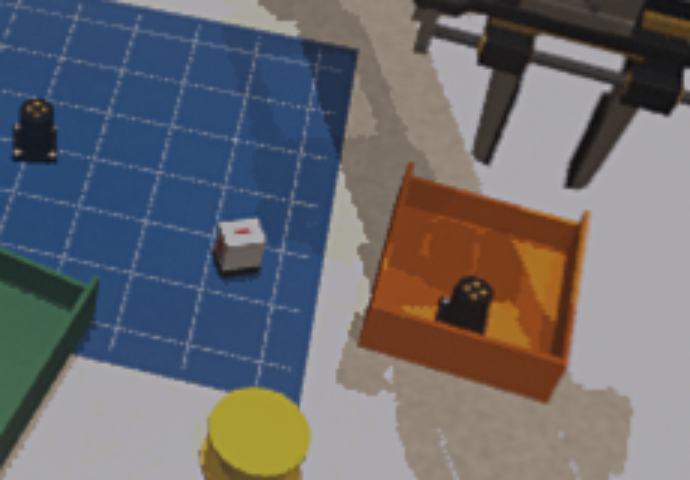

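The connector stands upright in the orange bin, at about (472,305) in the crop. On to the rest.

```bash
python3 - <<'E' | grep -v mm\ \\[
from mv import *
run("cB","orange",-.03)
run("rA","green",.03)
run("rB","green",-.03)
run("fan","grey",0)
bot.set_joints([0.946,0.158,1.597,0,1.386,-0.21]); snap(2); print(bot.current_clock())
im=cv2.imread("pics/top2.png")
cv2.imwrite("pics/f.png",np.hstack([cv2.resize(im[v-40:v+40,u-40:u+40],(260,260),interpolation=cv2.INTER_CUBIC) for u,v in[(169,228),(318,160),(470,236)]]))
E
```

```text
cB width mm 25.2 F 20.000109672546387
carried 25.6
TCP [0.4844 0.3332 0.0145] dF 0.98
t 19.3667
rA width mm 21.6 F 20.000096205621958
carried 21.9
TCP [ 0.6874 -0.0039  0.0095] dF 1.42
t 27.6083
rB width mm 22.0 F 20.000022053718567
carried 21.8
TCP [0.6289 0.0092 0.0096] dF 0.59
t 38.925
fan width mm 39.7 F 20.00047892332077
carried 39.7
TCP [ 0.485  -0.3305  0.0075] dF 1.07
t 47.9667
51.2
```

View pics/f.png

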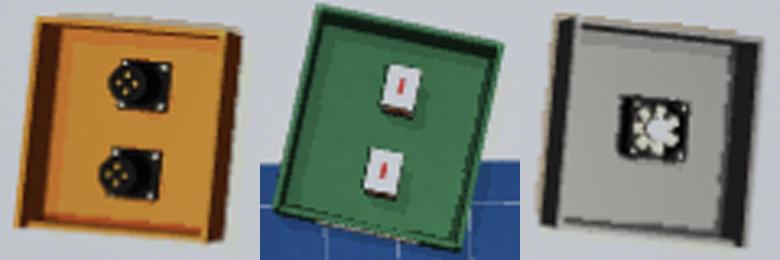

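View pics/scene2.png

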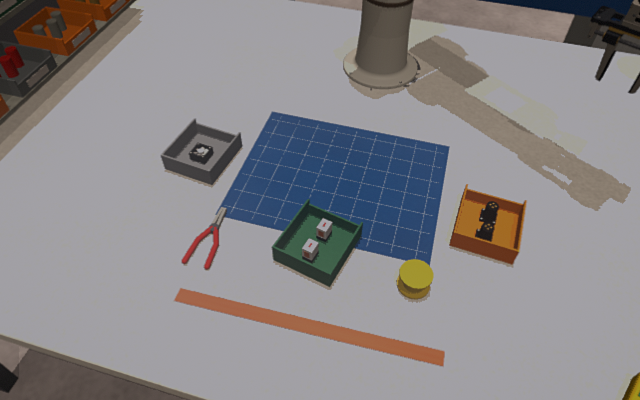

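All five parts are upright and clear of the walls: connectors near (490,215) in the scene view, relays at (324,229) and (310,249), and the fan at (201,152). The spool (415,275) and pliers (208,238) haven't moved.

```bash
python3 -c "
from workcell import bot
print(bot.job_done())"
```

```text
the job is handed in; nothing more can be done
None
```

The job is handed in at about 51 s on the clock: both connectors are in the orange bin, both relays in the green and the fan in the grey, all upright or flat and clear of the walls in the final pictures, with the spool and pliers where they were; the judge's verdict was not shown.

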